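# Put three condiments back on their own coasters

### The job

The honey jar, the squeezy bottle and the small spice jar have ended up on each other's wooden coasters. Put the honey jar on the round coaster, the squeezy bottle on the square coaster and the spice jar on the six-sided coaster, each standing upright in the middle of its coaster; the empty black saucer is free as a spare place on the way. Keep the three upright as you carry them, and leave the mug, the jam jar and the dropper bottle where they stand.

Things in the scene. Friction and masses are not known exactly. Their poses are not given: they have to be found in the camera images.
- honey_jar: closed glass jar of honey with a black screw lid, a plain round shape: body 60 mm across, lid 63 mm across (the top 11 mm), 94 mm high, 0.33 kg. Origin: centre of its underside, z up. Starts on the square coaster.
- squeezy_bottle: yellow-brown squeezy bottle, its body oval, 49 x 80 mm (x, y of its own frame), with a round pale cap 43 mm across from 161 mm above its foot to the top; 186 mm high, 0.2 kg; the cap is firm and does not come off, so it can be held by it, though it may then hang a little aslant in the fingers. Origin: centre of its underside, z up. Starts on the six-sided coaster.
- spice_jar: slim round spice jar with a black cap, straight-sided, 41 mm across and 105 mm high, 0.11 kg. Origin: centre of its underside, z up. Starts on the round coaster.
- round_coaster: round pale wooden coaster with a cork-coloured middle, 104 mm across, flat top 10 mm above the worktop, fixed to it. Origin: centre of its underside, z up. Place of the honey jar.
- square_coaster: square pale wooden coaster with a cork-coloured middle, 90 x 90 mm, flat top 10 mm above the worktop, fixed to it. Origin: centre of its underside, z up, x and y along its sides. Place of the squeezy bottle.
- hex_coaster: six-sided pale wooden coaster with a cork-coloured middle, 98 mm across its flat sides, flat top 10 mm above the worktop, fixed to it. Origin: centre of its underside, z up. Place of the spice jar.
- saucer: empty black saucer, 150 mm across, fixed to the worktop, a free spare place: its flat inner floor, about 80 mm across, lies 8 mm above the worktop, and its rim rises to 16 mm. Origin: centre of its underside, z up. (Behind the places, more than 0.57 m ahead of the robot, stand a tall coffee machine on the left and other kitchen things, under wall cabinets: pass in front of them.)
- mug: white mug with blue stripes, standing open side up, 84 mm across without its handle, 118 mm with it, 101 mm high; loose, to be left where it stands. Origin: at its underside, in the middle of its outline with the handle; the cup part is centred 17 mm along +y of its own frame, the handle points along -y.
- jam_jar: closed jar of red jam with a pale lid, 69 mm across, 99 mm high; loose, to be left where it stands. Origin: centre of its underside.
- dropper: small brown bottle with a black dropper cap, 33 mm across, 102 mm high; loose, to be left where it stands. Origin: centre of its underside.
Things that resemble listed ones, but are neither listed nor needed, are in the scene too. Leave any yellow look-alike of the spice_jar alone.

How it is judged (in metres and radians):
At the end, for the whole second after the job is handed in: Honey jar on the round coaster, squeezy bottle on the square one, spice jar on the six-sided one: each upright (0.1 rad), at rest, released, resting on the top within 15 mm of the coaster's middle. Mug, jam jar and dropper bottle stand within 30 mm of where they were (horizontal distance between honey_jar and round_coaster below 0.015 m and z of honey_jar in the frame of round_coaster between 0.006 and 0.014 m and angle between each of honey_jar, squeezy_bottle, spice_jar's own z axis and vertical below 0.1 rad and linear speed of each of honey_jar, squeezy_bottle, spice_jar below 0.02 m/s and angular speed of each of honey_jar, squeezy_bottle, spice_jar below 0.2 rad/s and horizontal distance between squeezy_bottle and square_coaster below 0.015 m and z of squeezy_bottle in the frame of square_coaster between 0.006 and 0.014 m and horizontal distance between spice_jar and hex_coaster below 0.015 m and z of spice_jar in the frame of hex_coaster between 0.006 and 0.014 m and distance of each of mug, jam_jar, dropper from where it was at the start of the episode below 0.03 m and angle between each of mug, jam_jar, dropper's own z axis and vertical below 0.2 rad); the robot touches nothing.
It fails at once if the honey jar, squeezy bottle or spice jar is tipped over (more than 0.6 rad) (angle between any of honey_jar, squeezy_bottle, spice_jar's own z axis and vertical above 0.6 rad).
It fails at once if the mug, jam jar or dropper bottle is pushed more than 30 mm away or knocked over (distance of any of mug, jam_jar, dropper from where it was at the start of the episode above 0.03 m or angle between any of mug, jam_jar, dropper's own z axis and vertical above 0.5 rad).
It also fails if it takes over 118 s, if anything falls off the work surface, if the arm or the gripper's body presses on something with over 40 N, if the wrist force passes 120 N, or if a joint passes its speed limit or range.

### The arm

A 6-joint arm with a two-finger parallel gripper is mounted at the origin on a cart in front of the work surface, level with it; the furniture and walls round the work are solid. World frame = base frame: x ahead of the robot, y to its left, z up, the work surface at z = 0. Lengths are in m, angles in degrees, forces in N, time in s.
With the tool pointing down it reaches from about 0.3 to 0.875 m from the base axis. Payload 6.4 kg.
Tool frame: the origin (TCP) lies between the finger pads; the fingertips stand tip_extent ahead of it and the grasp point (between the pads) lies 3 mm ahead of it (tip_extent is the distance from the TCP to the fingertips, in m); z points along the fingers, y is the line along which they close (so a half turn about z gives the same grasp; the last joint's range is limited). The gripper opens to 85 mm and grips with 20 to 120 N. Pads are 22 mm wide; open, the fingers measure 114 mm over their backs; the gripper's body (76 mm by 85 mm) begins 54 mm behind the grasp point. The pads swing forward as they close: fully open they stand 13 mm farther back than shut.
Start: joints at [53.955, 10.359, 92.074, -0, 77.567, -11.82], TCP at [0.236, 0.524, 0.222] pointing down, gripper open.
Joint ranges: [-171.53, 171.53], [-51.25, 118.39], [17.06, 147.69], [-65.23, 245.23], [0, 150.52], [-178.68, 178.68]. Speed limits (degrees/s): [147.25, 147.25, 172.46, 180, 180, 180].

### API

Orientations are given as a 3x3 rotation matrix whose columns are the frame's x, y, z axes.
In Python, from cell import * gives the robot as it stands. The module is installed in compiled form; this text tells all that it offers.
- The arm moves only by the tool drive_tool, never from a script. Its argument "plan" is a list of rows, each an object with "offset": the shift along the tool's x, y, z in cm, a list of three; "turn": the turn about the tool's z in degrees. A call has 1 to 10 rows; each row shifts and turns the commanded pose from where the row before left it, along the tool's axes as they then stand; what a row does not reach is not made up. A row lasts 1/8 s, in which the tool goes at most 62.5 mm and 10.7 degrees, less where a joint would pass 70% of its speed; a pose out of reach is approached as far as the arm can. A call is refused whole if a number of a shift passes 6.25 or a number of a turn 10.7, either way. A call with a gripper value outside its range is refused whole. "hand" is the closure, from 0 (fully open) to 1 (shut), set as the call begins (left out, the last holds). The fingers move at their own pace and stop on an object; "squeeze" is the grip in N (left out, the last holds). Time passes only in rows, so rows that do not move let the fingers close. It gives the time, the measured TCP pose, the force, the opening and the grip force at its end, in the units of the state.
- state(): the state, without advancing time (a new reading comes with each control period).
- capture(name): name is "scene" or "top"; returns a dict with "pixels" (480x640x3 uint8, red, green, blue), "fx", "fy", "cx", "cy" (pixels), "R" (3x3) and "t" (3): a world point X has camera coordinates R X + t. Camera axes: x right, y down, z forward; pixel columns grow to the right and rows downward; lengths in m; the calibration is good to about 2 mm. A picture is of the moment at which its call begins. There is no depth.
- close_job(): hands the job in; it is judged then, once.
The state is a dict: "time_s": time; "joint_positions": joint angles; "joint_velocities": joint speeds; "joint_torque": joint torques, N m; "ee_pos": TCP position; "eef_rot": TCP orientation; "ft_force": force on the tool from outside, world axes, zero at the start; "ft_torque": the same for the moment, N m; "gripper_width": opening from 0.0 (shut) to 1.0 (fully open); "grasp_force": force on a finger pad.
Only numpy, scipy, OpenCV 4.12 (cv2) and the standard library are available. Lean on these libraries where they do the work, as an engineer would, in place of code of your own. Each camera call takes 0.05 s, during which the arm holds its last target. There are 200 camera calls.

## Working session

There is one attempt and no reset: what is moved stays moved. The work goes in short steps, Python scripts to look and compute and a tool call to move; the robot and the scene stay as the last step left them, time stands still between calls to the robot, and variables do not carry over. Pictures are saved under pics/ and viewed, at most 14 in all, crops included, and the job is handed in when it is done.

Besides the shell and the picture viewer there is one more tool, called after ">>>" as a command line: name --argument value ..., lists and objects as JSON in quotes. drive_tool: Moves the arm, as the interface text tells. Its arguments: {"type":"object","properties":{"plan":{"type":"array","items":{"type":"object","properties":{"offset":{"type":"array","items":{"type":"number"}},"turn":{"type":"number"}}}},"hand":{"type":"number"},"squeeze":{"type":"number"}},"required":["plan"]}

```bash
mkdir -p pics; cat > h.py <<'E'
from cell import *
import numpy as np, cv2
def ray(c,u,v,z):
    d=c["R"].T@np.array([(u-c["cx"])/c["fx"],(v-c["cy"])/c["fy"],1.]); o=-c["R"].T@c["t"]
    return o+d*(z-o[2])/d[2]
def proj(c,X):
    p=c["R"]@np.array(X)+c["t"]; return p[0]/p[2]*c["fx"]+c["cx"],p[1]/p[2]*c["fy"]+c["cy"]
def save(c,n): cv2.imwrite("pics/"+n+".png",c["pixels"][:,:,::-1])
E
python3 - <<'E'
from h import *
import pickle
d={}
for n in("scene","top"):
    c=capture(n); save(c,n+"0"); d[n]=c; print(n,c["fx"],c["cx"],c["cy"],(-c["R"].T@c["t"]).round(3),c["R"].round(2).tolist())
pickle.dump(d,open("c0.pkl","wb"))
s=state();print(s["ee_pos"],np.round(s["eef_rot"],3).tolist(),s["ft_force"],s["gripper_width"],[k for k in s])
E
```

```text
scene 471.17381457369333 323.0010217282511 235.32392418958042 [-0.031 -0.566  0.714] [[0.7, -0.71, -0.01], [-0.49, -0.47, -0.73], [0.52, 0.52, -0.68]]
top 456.32292042770916 318.21826849865187 242.31668374419348 [ 0.345 -0.072  0.96 ] [[0.03, -1.0, 0.01], [-0.99, -0.03, -0.12], [0.12, -0.01, -0.99]]
[0.23560159 0.52396541 0.22147932] [[-0.912, 0.41, -0.001], [0.41, 0.912, -0.001], [0.0, -0.002, -1.0]] [ 0.10626151 -1.07215683 -0.42094229] 1.0043870105638295 ['time_s', 'joint_positions', 'joint_velocities', 'joint_torque', 'ee_pos', 'eef_rot', 'ft_force', 'ft_torque', 'grasp_force', 'gripper_width']
```

View pics/scene0.png

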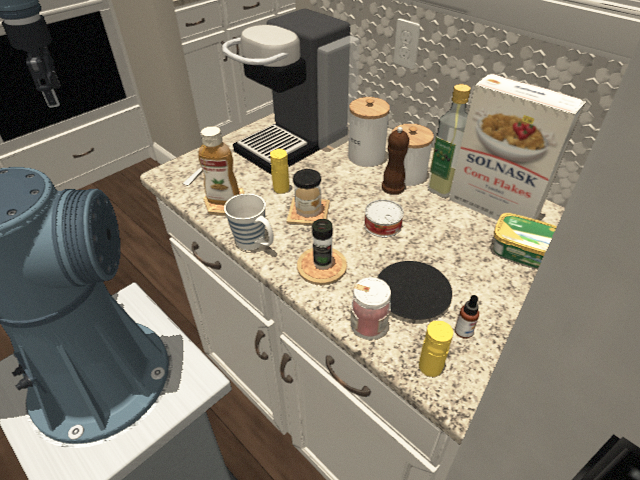

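View pics/top0.png

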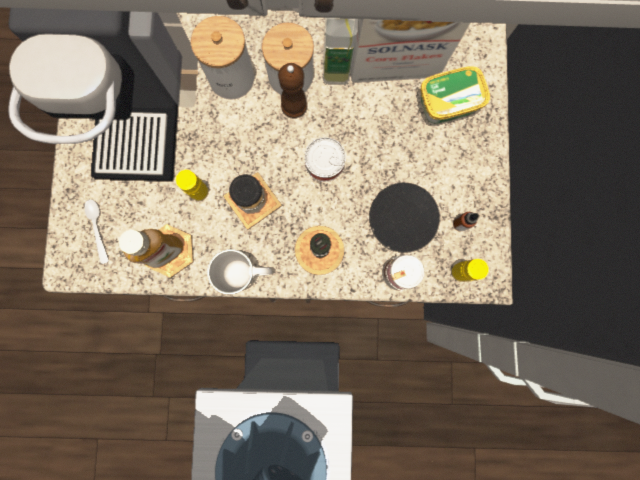

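Scene view: bottle (215,170) on hex, honey jar (307,190) on square, spice (322,245) on round, with the mug at (248,220) and the saucer at (415,290). Top view: bottle cap (132,243), honey lid (246,192), spice cap (320,245), mug (235,272), jam (405,272), saucer (404,217).

```bash
python3 - <<'E'
from h import *
import pickle
d=pickle.load(open("c0.pkl","rb")); c=d["top"]; im=c["pixels"]; hsv=cv2.cvtColor(im,cv2.COLOR_RGB2HSV)
m=((hsv[...,0]>8)&(hsv[...,0]<22)&(hsv[...,1]>95)&(hsv[...,2]>120)).astype(np.uint8)*255
m[:140]=0; m[290:]=0
m=cv2.morphologyEx(m,cv2.MORPH_OPEN,np.ones((3,3)))
n,l,st,ce=cv2.connectedComponentsWithStats(m)
for i in range(1,n):
    if st[i,4]<60: continue
    pts=np.argwhere(l==i)[:,::-1]
    P=np.array([ray(c,u,v,.01)[:2] for u,v in pts],np.float32)*1000
    h=cv2.convexHull(P); ec,er=cv2.minEnclosingCircle(h); r=cv2.minAreaRect(h)
    print(st[i],"circ",np.round(ec),round(er,1),"rect",np.round(r[0]),np.round(r[1]),round(r[2],1))
dk=(hsv[...,2]<60).astype(np.uint8)*255
dk=cv2.morphologyEx(dk,cv2.MORPH_OPEN,np.ones((3,3)))
n,l,st,ce=cv2.connectedComponentsWithStats(dk)
for i in range(1,n):
    x,y,w,hh,a=st[i]
    if a>100 and 130<y<290 and 180<x<500:
        k,_=cv2.findContours((l==i).astype(np.uint8),0,2)
        (u,v),r=cv2.minEnclosingCircle(k[0]); print("dark",st[i],u,v,r,[ray(c,u,v,z)[:2].round(3).tolist() for z in(.016,.104,.115)])
for nm,u,v,z in[("bottlecap",132,243,.196),("mug",231,272,.101),("mughandle",272,270,.08),("jam",405,271,.099),("drop",472,217,.1),("yel1",186,181,.105),("yel2",478,269,.105),("tin",324,158,.04)]: print(nm,ray(c,u,v,z).round(3))
crop=cv2.resize(im[140:300,80:500,::-1],(800,305),interpolation=cv2.INTER_CUBIC)
o=cv2.resize(m[140:300,80:500],(800,305)); cv2.imwrite("pics/z1.png",np.vstack([crop,cv2.merge([o]*3)]))
E
```

```text
[224 173  57  52 724] circ [545.  62.] 60.3 rect [544.  61.] [90. 90.] 37.8
[ 295  226   49   48 1294] circ [444. -83.] 51.6 rect [445. -83.] [ 96. 101.] 8.3
[145 229  17  24 245] circ [452. 270.] 25.2 rect [455. 262.] [50. 28.] 17.8
[160 228  32  46 453] circ [433. 229.] 50.2 rect [440. 209.] [100.  57.] 19.3
[125 254  20   8 108] circ [419. 300.] 20.3 rect [415. 300.] [40. 14.] 85.3
dark [386 235  21  14 167] 395.79998779296875 239.5 10.783896446228027 [[0.469, -0.243], [0.457, -0.227], [0.456, -0.225]]
bottlecap [0.426 0.233 0.196]
mug [0.387 0.082 0.101]
mughandle [0.394 0.007 0.08 ]
jam [ 0.398 -0.246  0.099]
drop [ 0.506 -0.374  0.1  ]
yel1 [0.558 0.176 0.105]
yel2 [ 0.406 -0.382  0.105]
tin [ 0.632 -0.088  0.04 ]
```

View pics/z1.png

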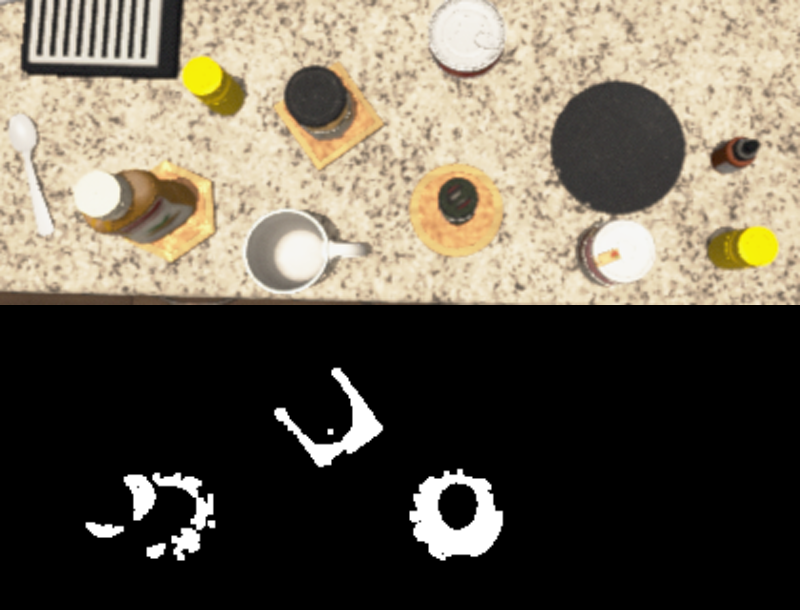

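Crop: square, round and saucer are clear. The hex shows its right side with vertices near crop (165,162), (214,182), (214,230), (167,260). Lids sit at crop (317,93), (459,193) and (100,192).

```bash
cat >> h.py <<'E'
def go(xy=None,z=None,yaw=None):
    """offset (cm, tool axes) from measured pose to the target; yaw=angle of tool y in world"""
    s=state(); p=np.array(s["ee_pos"]); R=np.array(s["eef_rot"]); t=p.copy()
    if xy is not None: t[:2]=xy
    if z is not None: t[2]=z
    print("t",round(s["time_s"],2),"p",p.round(4),"yaw",np.degrees(np.arctan2(R[1,1],R[0,1])).round(1),"off",(R.T@(t-p)*100).round(2),"w",round(s["gripper_width"],3),"F",np.round(s["ft_force"],1))
E
python3 - <<'E'
from h import *
import pickle
d=pickle.load(open("c0.pkl","rb")); c=d["top"]; k=d["scene"]
f=lambda x,y:(80+x/1.905,140+y/1.905)
V=[ray(c,*f(*q),.01)[:2] for q in[(165,162),(214,182),(214,230),(167,260)]]
print("hexv",np.round(V,3).tolist(),"centre",((V[0]+V[3])/2).round(3))
for n,q,z in[("saucer",(618,147),.016),("spice",(459,193),.115),("honey",(317,93),.104),("bottle",(100,192),.196)]:
    P=ray(c,*f(*q),z); print(n,P.round(3),"in scene:",np.round(proj(k,P)))
for q in[(.545,.062),(.444,-.083)]: print(np.round(proj(k,(*q,.01))))
go((.444,-.083),.25)
E
```

```text
hexv [[0.486, 0.238], [0.465, 0.183], [0.413, 0.18], [0.379, 0.229]] centre [0.432 0.233]
saucer [ 0.517 -0.26   0.016] in scene: [412. 287.]
spice [ 0.448 -0.085  0.115] in scene: [323. 223.]
honey [0.547 0.06  0.104] in scene: [307. 176.]
bottle [0.43  0.232 0.196] in scene: [211. 130.]
[307. 209.]
[321. 262.]
t 0.1 p [0.2356 0.524  0.2215] yaw 65.8 off [-43.91 -46.81  -2.79] w 1.004 F [ 0.1 -1.1 -0.4]
```

>>> drive_tool --plan '[{"offset": [0,0,-4]},{"offset": [0,0,-4]},{"offset": [-3.7,-3.9,0]},{"offset": [-3.7,-3.9,0]},{"offset": [-3.7,-3.9,0]},{"offset": [-3.7,-3.9,0]},{"offset": [-3.7,-3.9,0]},{"offset": [-3.7,-3.9,0]},{"offset": [-3.7,-3.9,0]},{"offset": [-3.7,-3.9,0]}]' --hand 0

```text
schema error: expected keys offset, turn
```

>>> drive_tool --plan '[{"offset": [-3.7,-3.9,0]},{"offset": [-3.7,-3.9,0]},{"offset": [-3.6,-3.9,0]},{"offset": [-3.3,-3.9,0]},{"offset": [0,0,0]},{"offset": [0,0,0]}]'

```text
schema error: expected keys offset, turn
```

```bash
python3 - <<'E'
from h import *
go((.446,-.084),.15)
c=capture("top");save(c,"t1")
E
```

```text
t 0.1 p [0.2356 0.524  0.2215] yaw 65.8 off [-44.13 -46.8    7.21] w 1.004 F [ 0.1 -1.1 -0.4]
```

View pics/t1.png

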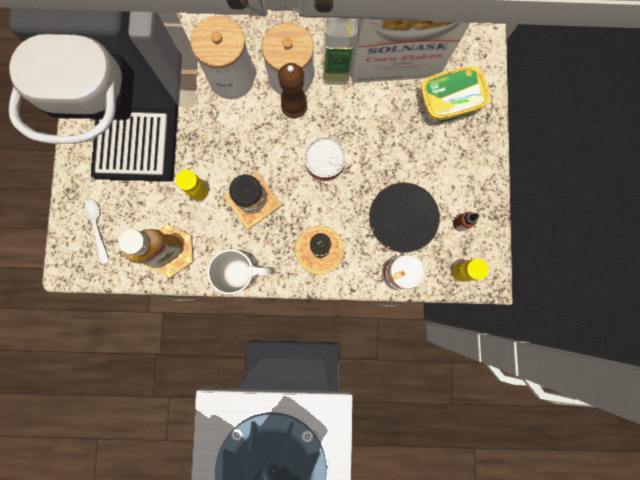

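The scene is unchanged, with nothing moved (the rows need "turn").

>>> drive_tool --plan '[{"offset": [0,0,-4],"turn": 0},{"offset": [0,0,-4],"turn": 0},{"offset": [-3.7,-3.9,0],"turn": 0},{"offset": [-3.7,-3.9,0],"turn": 0},{"offset": [-3.7,-3.9,0],"turn": 0},{"offset": [-3.7,-3.9,0],"turn": 0},{"offset": [-3.7,-3.9,0],"turn": 0},{"offset": [-3.7,-3.9,0],"turn": 0},{"offset": [-3.7,-3.9,0],"turn": 0},{"offset": [-3.7,-3.9,0],"turn": 0}]' --hand 0

```text
time_s: 1.4
ee_pos: [0.378, 0.1168, 0.3023]
eef_rot: [[-0.912, 0.41, 0.001], [0.41, 0.912, 0.0], [-0.0, 0.0, -1.0]]
ft_force: [1.3, 1.4, 0.5]
gripper_width: 0.998
grasp_force: 0.0
```

>>> drive_tool --plan '[{"offset": [-3.7,-3.9,0],"turn": 0},{"offset": [-3.7,-3.9,0],"turn": 0},{"offset": [-3.6,-3.9,0],"turn": 0},{"offset": [-3.3,-3.9,0],"turn": 0},{"offset": [0,0,0],"turn": 0},{"offset": [0,0,0],"turn": 0}]'

```text
time_s: 2.15
ee_pos: [0.4439, -0.0821, 0.3019]
eef_rot: [[-0.912, 0.411, -0.001], [0.411, 0.912, 0.001], [0.001, 0.0, -1.0]]
ft_force: [0.1, 0.2, 0.2]
gripper_width: 0.997
grasp_force: 0.0
```

```bash
python3 - <<'E'
from h import *
go((.446,-.084),.15)
c=capture("scene");save(c,"s2")
E
```

```text
t 2.15 p [ 0.4439 -0.0821  0.3019] yaw 65.7 off [-0.29 -0.1  15.19] w 0.997 F [0.1 0.2 0.2]
```

View pics/s2.png

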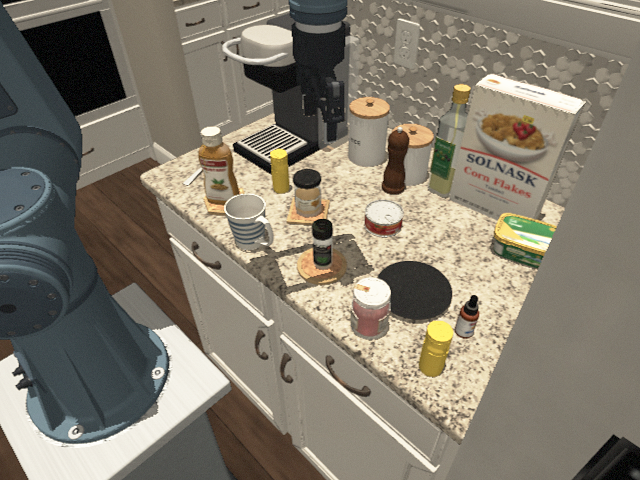

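Gripper hangs over the spice jar at (322,245). I'll descend and grasp.

>>> drive_tool --plan '[{"offset": [-0.2,-0.1,4],"turn": 0},{"offset": [0,0,4],"turn": 0},{"offset": [0,0,4],"turn": 0},{"offset": [0,0,4],"turn": 0},{"offset": [0,0,3.5],"turn": 0},{"offset": [0,0,2.4],"turn": 0},{"offset": [0,0,0],"turn": 0}]'

```text
time_s: 3.08
ee_pos: [0.444, -0.0822, 0.0819]
eef_rot: [[-0.913, 0.408, -0.004], [0.408, 0.913, 0.002], [0.004, 0.0, -1.0]]
ft_force: [0.1, 0.3, -0.5]
gripper_width: 1.003
grasp_force: 0.0
```

>>> drive_tool --plan '[{"offset": [0,0,0],"turn": 0},{"offset": [0,0,0],"turn": 0},{"offset": [0,0,0],"turn": 0},{"offset": [0,0,0],"turn": 0},{"offset": [0,0,0],"turn": 0},{"offset": [0,0,0],"turn": 0}]' --hand 1 --squeeze 40

```text
time_s: 3.82
ee_pos: [0.4468, -0.0847, 0.0847]
eef_rot: [[-0.912, 0.41, 0.002], [0.41, 0.912, -0.001], [-0.003, 0.0, -1.0]]
ft_force: [-0.6, 0.5, 6.8]
gripper_width: 0.459
grasp_force: 40.1
```

```bash
python3 - <<'E'
from h import *
go((.517,-.258),.2)
c=capture("scene");save(c,"s3")
E
```

```text
t 3.83 p [ 0.4468 -0.0847  0.0847] yaw 65.8 off [-13.55 -12.92 -11.49] w 0.459 F [-0.6  0.5  6.8]
```

View pics/s3.png

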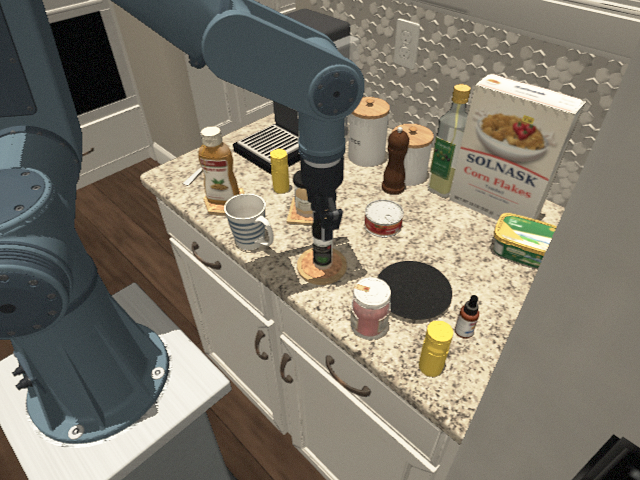

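Spice jar is gripped. I'll carry it to the saucer.

>>> drive_tool --plan '[{"offset": [0,0,-2],"turn": 0},{"offset": [0,0,-3],"turn": 0},{"offset": [0,0,-3],"turn": 0},{"offset": [-1.5,-1.4,0],"turn": 0},{"offset": [-2.5,-2.4,0],"turn": 0},{"offset": [-2.8,-2.7,0],"turn": 0},{"offset": [-2.8,-2.7,0],"turn": 0},{"offset": [-2.5,-2.4,0],"turn": 0},{"offset": [-1.45,-1.3,0],"turn": 0},{"offset": [0,0,0],"turn": 0}]'

```text
time_s: 5.12
ee_pos: [0.5158, -0.2592, 0.1616]
eef_rot: [[-0.911, 0.412, -0.001], [0.412, 0.911, 0.001], [0.002, 0.0, -1.0]]
ft_force: [-0.1, -0.1, -0.8]
gripper_width: 0.462
grasp_force: 41.0
```

>>> drive_tool --plan '[{"offset": [0,0,3],"turn": 0},{"offset": [0,0,2.5],"turn": 0},{"offset": [0,0,1.3],"turn": 0},{"offset": [0,0,0.8],"turn": 0},{"offset": [0,0,0.4],"turn": 0},{"offset": [0,0,0],"turn": 0},{"offset": [0,0,0],"turn": 0}]'

```text
time_s: 6.0
ee_pos: [0.5167, -0.2578, 0.0841]
eef_rot: [[-0.912, 0.41, 0.001], [0.41, 0.912, -0.001], [-0.001, -0.0, -1.0]]
ft_force: [0.1, -0.9, -1.5]
gripper_width: 0.461
grasp_force: 41.0
```

```bash
python3 - <<'E'
from h import *
go((.517,-.258),.082)
c=capture("scene");save(c,"s4")
E
```

```text
t 6.0 p [ 0.5167 -0.2578  0.0841] yaw 65.8 off [-0.03 -0.    0.21] w 0.461 F [ 0.1 -0.9 -1.5]
```

View pics/s4.png

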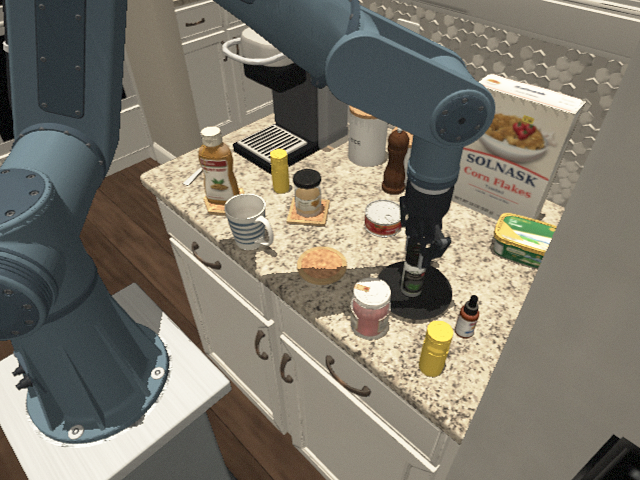

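Spice jar stands in the saucer at (412,285). I'll release it and go to the honey jar.

>>> drive_tool --plan '[{"offset": [0,0,0.15],"turn": 0},{"offset": [0,0,0],"turn": 0},{"offset": [0,0,0],"turn": 0}]'

```text
time_s: 6.42
ee_pos: [0.517, -0.258, 0.0829]
eef_rot: [[-0.912, 0.41, 0.001], [0.41, 0.912, -0.001], [-0.002, -0.0, -1.0]]
ft_force: [-0.7, -0.2, 5.6]
gripper_width: 0.461
grasp_force: 41.6
```

>>> drive_tool --plan '[{"offset": [0,0,0],"turn": 0},{"offset": [0,0,0],"turn": 0},{"offset": [0,0,0],"turn": 0},{"offset": [0,0,0],"turn": 0},{"offset": [0,0,-2],"turn": 0},{"offset": [0,0,-4],"turn": 0},{"offset": [0,0,-4],"turn": 0},{"offset": [0,0,-4],"turn": 0},{"offset": [0,0,0],"turn": 0}]' --hand 0

```text
time_s: 7.55
ee_pos: [0.5182, -0.2589, 0.226]
eef_rot: [[-0.912, 0.41, 0.006], [0.41, 0.912, -0.005], [-0.007, -0.002, -1.0]]
ft_force: [-0.2, 0.4, -0.5]
gripper_width: 1.003
grasp_force: 0.0
```

```bash
python3 - <<'E'
from h import *
go((.546,.061),.08)
E
```

```text
t 7.55 p [ 0.5182 -0.2589  0.226 ] yaw 65.8 off [10.7  30.34 14.47] w 1.003 F [-0.2  0.4 -0.5]
```

>>> drive_tool --plan '[{"offset": [1.7,5.0,0],"turn": 0},{"offset": [1.8,5.1,0],"turn": 0},{"offset": [1.8,5.1,0],"turn": 0},{"offset": [1.8,5.1,0],"turn": 0},{"offset": [1.8,5.1,0],"turn": 0},{"offset": [1.8,4.9,0],"turn": 0},{"offset": [0,0,0],"turn": 0},{"offset": [0,0,3],"turn": 0},{"offset": [0,0,3],"turn": 0},{"offset": [0,0,0],"turn": 0}]'

```text
time_s: 8.8
ee_pos: [0.5406, 0.062, 0.1586]
eef_rot: [[-0.912, 0.411, -0.007], [0.411, 0.912, 0.0], [0.006, -0.002, -1.0]]
ft_force: [0.3, 0.6, 0.3]
gripper_width: 1.002
grasp_force: 0.0
```

```bash
python3 - <<'E'
from h import *
go((.546,.061),.066)
c=capture("scene");save(c,"s5")
E
```

```text
t 8.8 p [0.5406 0.062  0.1586] yaw 65.7 off [-0.6   0.15  9.26] w 1.002 F [0.3 0.6 0.3]
```

View pics/s5.png

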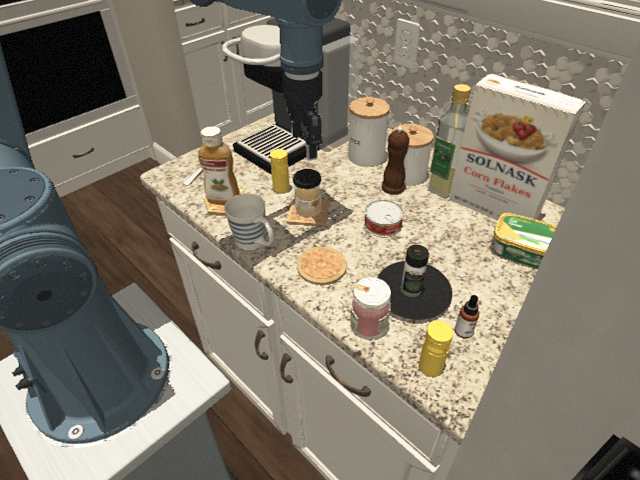

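Spice stands upright in the saucer at (414,270), and the gripper is just over the honey lid at (307,178). Next I'll descend and grip the honey jar.

>>> drive_tool --plan '[{"offset": [-0.5,0.1,0],"turn": 0},{"offset": [0,0,2],"turn": 0},{"offset": [0,0,2],"turn": 0},{"offset": [0,0,2],"turn": 0},{"offset": [0,0,2],"turn": 0},{"offset": [0,0,1.2],"turn": 0},{"offset": [0,0,0],"turn": 0}]'

```text
time_s: 9.72
ee_pos: [0.5481, 0.0614, 0.0698]
eef_rot: [[-0.912, 0.41, -0.0], [0.41, 0.912, 0.0], [0.0, -0.0, -1.0]]
ft_force: [0.5, -0.6, -0.4]
gripper_width: 0.999
grasp_force: 0.0
```

>>> drive_tool --plan '[{"offset": [0,0,0],"turn": 0},{"offset": [0,0,0],"turn": 0},{"offset": [0,0,0],"turn": 0},{"offset": [0,0,0],"turn": 0},{"offset": [0,0,0],"turn": 0}]' --hand 1 --squeeze 60

```text
time_s: 10.35
ee_pos: [0.5491, 0.0614, 0.0715]
eef_rot: [[-0.912, 0.41, 0.003], [0.41, 0.912, -0.0], [-0.002, 0.001, -1.0]]
ft_force: [-1.9, -1.2, 6.1]
gripper_width: 0.713
grasp_force: 64.8
```

```bash
python3 - <<'E'
from h import *
go((.444,-.083),.066)
E
```

```text
t 10.35 p [0.5491 0.0614 0.0715] yaw 65.8 off [  3.66 -17.48   0.53] w 0.713 F [-1.9 -1.2  6.1]
```

>>> drive_tool --plan '[{"offset": [0,0,-1.5],"turn": 0},{"offset": [0,0,-2.5],"turn": 0},{"offset": [0,0,-2],"turn": 0},{"offset": [0.4,-2,0],"turn": 0},{"offset": [0.7,-3.2,0],"turn": 0},{"offset": [0.75,-3.6,0],"turn": 0},{"offset": [0.75,-3.6,0],"turn": 0},{"offset": [0.7,-3.2,0],"turn": 0},{"offset": [0.4,-1.8,0],"turn": 0},{"offset": [0,0,0],"turn": 0}]'

```text
time_s: 11.6
ee_pos: [0.4411, -0.0829, 0.1292]
eef_rot: [[-0.911, 0.413, -0.001], [0.413, 0.911, 0.0], [0.001, -0.0, -1.0]]
ft_force: [-0.1, 0.6, -3.8]
gripper_width: 0.714
grasp_force: 66.0
```

>>> drive_tool --plan '[{"offset": [0,0,2],"turn": 0},{"offset": [0,0,1.8],"turn": 0},{"offset": [0,0,1],"turn": 0},{"offset": [0,0,0.6],"turn": 0},{"offset": [0,0,0.3],"turn": 0},{"offset": [0,0,0],"turn": 0},{"offset": [0,0,0],"turn": 0}]'

```text
time_s: 12.48
ee_pos: [0.4432, -0.0821, 0.0732]
eef_rot: [[-0.912, 0.41, 0.001], [0.41, 0.912, -0.0], [-0.001, -0.0, -1.0]]
ft_force: [-0.3, 0.1, -2.3]
gripper_width: 0.718
grasp_force: 66.1
```

```bash
python3 - <<'E'
from h import *
go((.445,-.083),.071)
c=capture("scene");save(c,"s6")
E
```

```text
t 12.47 p [ 0.4432 -0.0821  0.0732] yaw 65.8 off [-0.2  -0.01  0.22] w 0.718 F [-0.3  0.1 -2.3]
```

View pics/s6.png

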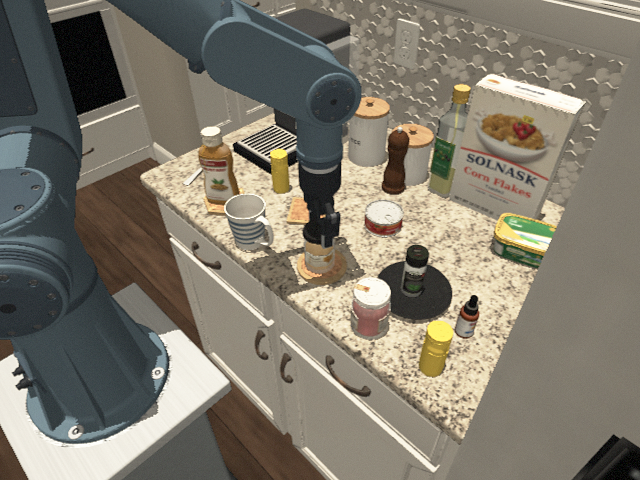

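Honey jar is on the round coaster (322,258). I'll release it and rise.

>>> drive_tool --plan '[{"offset": [-0.15,0,0.2],"turn": 0},{"offset": [0,0,0],"turn": 0},{"offset": [0,0,0],"turn": 0}]'

```text
time_s: 12.9
ee_pos: [0.4448, -0.0828, 0.0716]
eef_rot: [[-0.912, 0.41, 0.001], [0.41, 0.912, -0.0], [-0.001, -0.0, -1.0]]
ft_force: [-2.7, 0.3, 5.2]
gripper_width: 0.716
grasp_force: 66.6
```

>>> drive_tool --plan '[{"offset": [0,0,0],"turn": 0},{"offset": [0,0,0],"turn": 0},{"offset": [0,0,0],"turn": 0},{"offset": [0,0,0],"turn": 0},{"offset": [0,0,-2],"turn": 0},{"offset": [0,0,-4],"turn": 0},{"offset": [0,0,-5],"turn": 0},{"offset": [0,0,-5],"turn": 0},{"offset": [0,0,-5],"turn": 0},{"offset": [0,0,0],"turn": 0}]' --hand 0

```text
time_s: 14.15
ee_pos: [0.4465, -0.0836, 0.2854]
eef_rot: [[-0.912, 0.41, 0.008], [0.41, 0.912, -0.004], [-0.009, -0.0, -1.0]]
ft_force: [0.7, 0.2, -0.3]
gripper_width: 0.998
grasp_force: 0.0
```

```bash
python3 - <<'E'
from h import *
go((.431,.232),.26)
E
```

```text
t 14.15 p [ 0.4465 -0.0836  0.2854] yaw 65.8 off [14.38 28.14  2.4 ] w 0.998 F [ 0.7  0.2 -0.3]
```

>>> drive_tool --plan '[{"offset": [1.8,3.6,0],"turn": 0},{"offset": [2.1,4.1,0],"turn": 0},{"offset": [2.1,4.1,0],"turn": 0},{"offset": [2.1,4.1,0],"turn": 0},{"offset": [2.1,4.1,0],"turn": 0},{"offset": [2.1,4.1,0],"turn": 0},{"offset": [2.1,4.1,0],"turn": 0},{"offset": [0,0,0],"turn": 0},{"offset": [0,0,3],"turn": 0},{"offset": [0,0,0],"turn": 0}]'

```text
time_s: 15.4
ee_pos: [0.4267, 0.2326, 0.2479]
eef_rot: [[-0.912, 0.411, -0.006], [0.411, 0.912, -0.002], [0.005, -0.004, -1.0]]
ft_force: [0.2, 0.2, -0.3]
gripper_width: 1.0
grasp_force: 0.0
```

```bash
python3 - <<'E'
from h import *
go((.431,.232),.189)
c=capture("scene");save(c,"s7")
cv2.imwrite("pics/s7c.png",cv2.resize(c["pixels"][60:300,140:460,::-1],(800,600),interpolation=cv2.INTER_CUBIC))
E
```

```text
t 15.4 p [0.4267 0.2326 0.2479] yaw 65.8 off [-0.44  0.14  5.88] w 1.0 F [ 0.2  0.2 -0.3]
```

View pics/s7c.png

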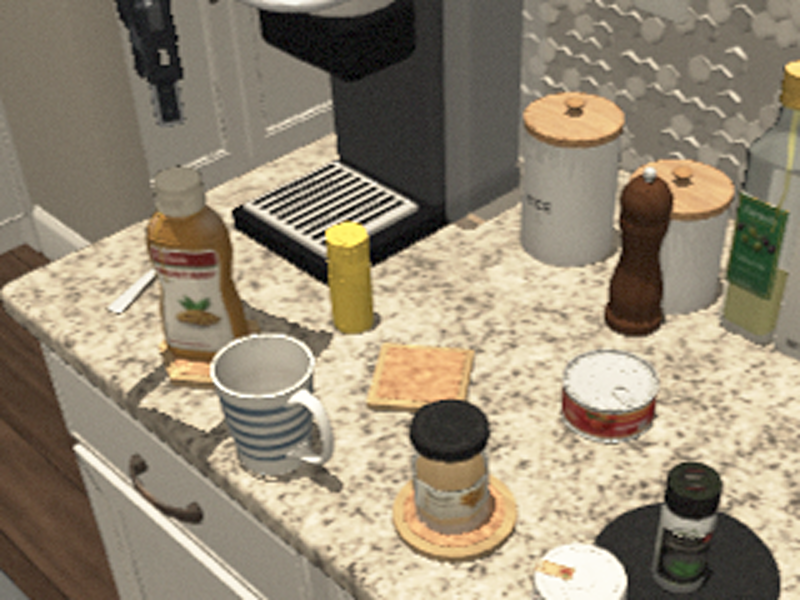

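Honey is centred on the round coaster (crop 453,512), and the gripper is above the bottle cap (crop 180,190). I'll lower and grip the cap.

>>> drive_tool --plan '[{"offset": [-0.2,0.1,0],"turn": 0},{"offset": [0,0,1.5],"turn": 0},{"offset": [0,0,1.5],"turn": 0},{"offset": [0,0,1.5],"turn": 0},{"offset": [0,0,1.5],"turn": 0},{"offset": [0,0,0],"turn": 0},{"offset": [0,0,0],"turn": 0}]'

```text
time_s: 16.32
ee_pos: [0.4311, 0.2339, 0.191]
eef_rot: [[-0.912, 0.41, 0.0], [0.41, 0.912, 0.0], [-0.0, 0.0, -1.0]]
ft_force: [-0.3, 0.5, -0.3]
gripper_width: 0.998
grasp_force: 0.0
```

>>> drive_tool --plan '[{"offset": [0,0,0],"turn": 0},{"offset": [0,0,0],"turn": 0},{"offset": [0,0,0],"turn": 0},{"offset": [0,0,0],"turn": 0},{"offset": [0,0,0],"turn": 0},{"offset": [0,0,0],"turn": 0}]' --hand 1 --squeeze 60

```text
time_s: 17.08
ee_pos: [0.4309, 0.2338, 0.1908]
eef_rot: [[-0.912, 0.41, -0.0], [0.41, 0.912, 0.0], [0.0, -0.0, -1.0]]
ft_force: [-0.0, 0.0, -0.3]
gripper_width: 0.001
grasp_force: 0.0
```

```bash
python3 - <<'E'
from h import *
go((.545,.062),.189)
E
```

```text
t 17.07 p [0.4309 0.2338 0.1908] yaw 65.8 off [-17.46 -10.98   0.18] w 0.001 F [-0.   0.  -0.3]
```

It closed on nothing; I need to look.

```bash
python3 - <<'E'
from h import *
c=capture("scene");e=capture("top")
a=cv2.resize(c["pixels"][80:260,140:320,::-1],(400,400),interpolation=cv2.INTER_CUBIC)
b=cv2.resize(e["pixels"][160:320,80:240,::-1],(400,400),interpolation=cv2.INTER_CUBIC)
cv2.imwrite("pics/s8.png",np.hstack([a,b]))
p=state()["ee_pos"]; print(np.round(proj(c,p)),np.round(proj(e,p)))
E
```

```text
[211. 132.] [133. 241.]
```

View pics/s8.png

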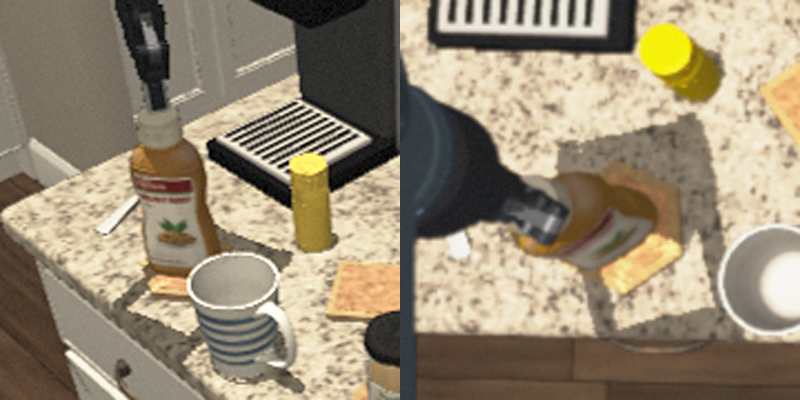

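The fingers are shut behind or above the cap (scene tip near (211,127), cap (212,136)). I'll check numerically whether the bottle moved, using the saved pictures.

```bash
python3 - <<'E'
from h import *
import pickle
d=pickle.load(open("c0.pkl","rb"))
c=capture("scene"); e=capture("top")
def match(a,b,x0,y0,x1,y1):
    t=a[y0:y1,x0:x1]; r=cv2.matchTemplate(b[y0-12:y1+12,x0-12:x1+12],t,cv2.TM_CCOEFF_NORMED); _,s,_,l=cv2.minMaxLoc(r); return l[0]-12,l[1]-12,round(s,3)
A=d["scene"]["pixels"];B=c["pixels"]
print("cap",match(A,B,200,138,222,152),"body",match(A,B,200,160,235,195),"mug",match(A,B,225,195,275,245))
A2=d["top"]["pixels"];B2=e["pixels"]
print("top body",match(A2,B2,150,235,185,265))
g=cv2.cvtColor(B,cv2.COLOR_RGB2GRAY); g0=cv2.cvtColor(A,cv2.COLOR_RGB2GRAY)
for y in range(112,156,2): print(y,g0[y,198:226:2],g[y,198:226:2])
p=np.array(state()["ee_pos"])
for dz in(-.03,-.02,-.01,0,.02): print(dz,np.round(proj(c,p+[0,0,dz])),np.round(proj(e,p+[0,0,dz])))
E
```

```text
cap (0, 0, 0.855) body (0, 0, 0.994) mug (0, 0, 0.906)
top body (0, 0, 0.898)
112 [128 130 127 131 129 130 128 126 129 127 132 132 131 127] [128 135  21  31  22  32  38  38  26  98 124 131 126 131]
114 [128 131 130 129 132 128 130 126 127 128 130 127 131 128] [128 130  95  22  34  30  27  29  25  92 130 131 130 128]
116 [128 128 131 132 128 127 129 129 128 129 129 129 129 131] [132 130 136  55  27  19  19  50 128 131 128 129 128 129]
118 [130 125 131 129 127 131 131 127 128 130 127 130 128 127] [129 128 132 101  53  45  43  26 118 129 132 130 126 130]
120 [117 133 127 126 129 129 127 124 129 126 129 131 127 127] [120 130 130  83  88  28  27  26  88 128 126 129 125 131]
122 [123 128 129 128 128 125 126 130 127 132 125 139 177 156] [122 127 130 116  94  32  32  32  97 133 128 143 177 160]
124 [108 131 128 130 128 131 133 127 128 139 204 196 172 178] [112 128 131 102 108  28  29  26  81 112 203 194 178 180]
126 [114 128 129 127 135 164 173 183 211 193 163 154 123 125] [113 131 131 131 107  27  33  34  49 126 167 156 123 122]
128 [107 126 137 240 253 252 251 251 250 252 250 122 130 126] 
[... 1062 characters left out ...]
  85  96 134 158] [106  93 132 106  98 121 122 123 117  91  81  87  91  94]
148 [220 164 154 130  80  81  84  82  89  85 122 156 163 159] [222 151 153 121  84  80  85  85  85  86  96  93  99  97]
150 [185 143 143 134 104  90  86  87  86  92 135 145 151 160] [175 146 142 131  89  86  86  86  89  91  93  96  99  96]
152 [136 131 135 105 113 103  89  90 100 120 126 138 139 140] [135 131 139 102 114  86  87  90  90  92  91  90  93  89]
154 [151 123 114 116 116 115 115 116 116 113 117 122 117 117] [139 124 116 115 118 105  88  88  89  89  87  87  83  84]
-0.03 [213. 144.] [140. 243.]
-0.02 [212. 140.] [137. 242.]
-0.01 [212. 136.] [135. 241.]
0 [211. 132.] [133. 241.]
0.02 [209. 124.] [128. 239.]
```

Bottle is unmoved, and the shut tips end around row 129, right above the cap top, so I gripped too high. I'll rise, open, go 15 mm lower and close again.

>>> drive_tool --plan '[{"offset": [0,0,-2],"turn": 0},{"offset": [0,0,-2],"turn": 0},{"offset": [0,0,0],"turn": 0}]'

```text
time_s: 17.65
ee_pos: [0.432, 0.2341, 0.2323]
eef_rot: [[-0.912, 0.41, 0.003], [0.41, 0.912, 0.001], [-0.003, 0.002, -1.0]]
ft_force: [-0.1, -0.3, -0.5]
gripper_width: 0.002
grasp_force: 0.0
```

>>> drive_tool --plan '[{"offset": [0,0,0],"turn": 0},{"offset": [0,0,0],"turn": 0},{"offset": [0,0,0],"turn": 0},{"offset": [0,0,0],"turn": 0},{"offset": [0,0,0],"turn": 0}]' --hand 0

```text
time_s: 18.27
ee_pos: [0.4308, 0.2338, 0.2307]
eef_rot: [[-0.912, 0.41, -0.0], [0.41, 0.912, -0.0], [0.0, -0.0, -1.0]]
ft_force: [0.0, -0.0, -0.2]
gripper_width: 1.001
grasp_force: 0.0
```

```bash
python3 - <<'E'
from h import *
import pickle
d=pickle.load(open("c0.pkl","rb"))
go((.4305,.232),.176)
A=d["top"]["pixels"].astype(int); c=capture("top"); D=np.abs(c["pixels"].astype(int)-A).max(2)
s=capture("scene"); S=np.abs(s["pixels"].astype(int)-d["scene"]["pixels"]).max(2)
for r in range(100,134,2): print(r,np.flatnonzero(S[r,190:235]>35)+190)
cv2.imwrite("pics/s9.png",np.hstack([cv2.resize(s["pixels"][80:160,170:250,::-1],(400,400),interpolation=cv2.INTER_CUBIC),cv2.resize(c["pixels"][200:280,90:170,::-1],(400,400),interpolation=cv2.INTER_CUBIC)]))
p=np.array(state()["ee_pos"])
for dz in(-.02,-.01,0,.01): print(dz,np.round(proj(s,p+[0,0,dz])),np.round(proj(c,p+[0,0,dz])))
E
```

```text
t 18.27 p [0.4308 0.2338 0.2307] yaw 65.8 off [-0.04 -0.18  5.47] w 1.001 F [ 0.  -0.  -0.2]
100 [203 204 205 206 207 208 209 210 211 212 213]
102 [203 205 206 207 208 209 210 211 212 213]
104 [205 206 207 208 209 210 211 212 213 214]
106 [205 206 207 208 209 210 211 212 213]
108 [204 206 207 208 209 210 211 212 213 214]
110 [206 207 208 209 210 211 212 213 214 215]
112 [205 206 207 208 209 210 211 212 213 214 215]
114 [207 208 209 210 211 212 213 214 215]
116 [207 208 209 215]
118 []
120 []
122 []
124 []
126 [208 210 211 212 213]
128 [203 204 205 206 207 208 209 210 211 212 213 214 215 216 217 218 219]
130 [201 202 203 204 205 206 207 208 209 210 211 212 213 214 215 216 217 218
 219 220]
132 [201 202 203 204 205 206 207 208 209 210 211 212 213 214 215 216 217 218
 219]
-0.02 [209. 124.] [128. 239.]
-0.01 [209. 120.] [126. 238.]
0 [208. 115.] [123. 238.]
0.01 [207. 111.] [120. 237.]
```

View pics/s9.png

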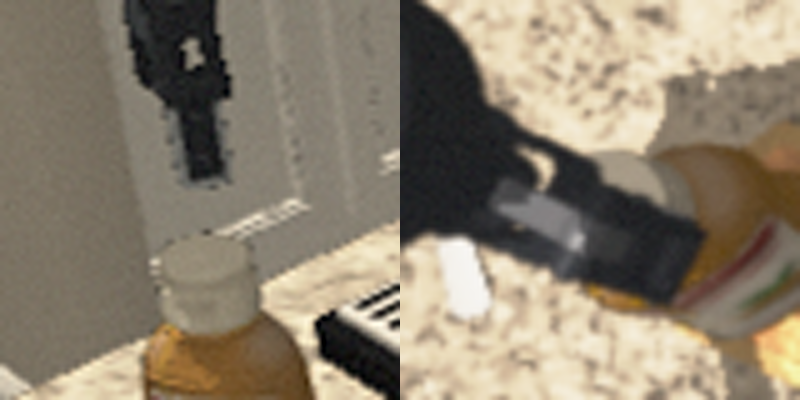

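The open tips are about at row 116, so they sit higher than I assumed. I'll descend to TCP z≈0.166, where the gripper body still clears the cap.

>>> drive_tool --plan '[{"offset": [0,-0.15,2],"turn": 0},{"offset": [0,0,1.5],"turn": 0},{"offset": [0,0,1],"turn": 0},{"offset": [0,0,1],"turn": 0},{"offset": [0,0,0.9],"turn": 0},{"offset": [0,0,0],"turn": 0},{"offset": [0,0,0],"turn": 0}]'

```text
time_s: 19.25
ee_pos: [0.4305, 0.2325, 0.1671]
eef_rot: [[-0.912, 0.41, 0.001], [0.41, 0.912, 0.0], [-0.0, 0.0, -1.0]]
ft_force: [0.8, 0.2, 0.6]
gripper_width: 1.0
grasp_force: 0.0
```

>>> drive_tool --plan '[{"offset": [0,0,0],"turn": 0},{"offset": [0,0,0],"turn": 0},{"offset": [0,0,0],"turn": 0},{"offset": [0,0,0],"turn": 0},{"offset": [0,0,0],"turn": 0},{"offset": [0,0,0],"turn": 0}]' --hand 1 --squeeze 60

```text
time_s: 20.0
ee_pos: [0.4308, 0.2327, 0.1675]
eef_rot: [[-0.912, 0.41, 0.001], [0.41, 0.912, 0.0], [-0.001, 0.001, -1.0]]
ft_force: [0.6, 0.9, 5.3]
gripper_width: 0.485
grasp_force: 61.0
```

```bash
python3 - <<'E'
from h import *
go((.545,.062),.166)
E
```

```text
t 20.0 p [0.4308 0.2327 0.1675] yaw 65.8 off [-17.42 -10.88   0.15] w 0.485 F [0.6 0.9 5.3]
```

Cap gripped (0.485 matches 43 mm). I'll lift and carry it gently.

>>> drive_tool --plan '[{"offset": [0,0,-1],"turn": 0},{"offset": [0,0,-2],"turn": 0},{"offset": [0,0,-3],"turn": 0},{"offset": [0,0,-3],"turn": 0},{"offset": [0,0,-1.5],"turn": 0},{"offset": [0,0,-0.5],"turn": 0},{"offset": [0,0,0],"turn": 0}]'

```text
time_s: 20.88
ee_pos: [0.4298, 0.2323, 0.276]
eef_rot: [[-0.912, 0.41, -0.001], [0.41, 0.912, -0.0], [0.001, -0.001, -1.0]]
ft_force: [-0.7, 0.4, -1.5]
gripper_width: 0.474
grasp_force: 60.9
```

>>> drive_tool --plan '[{"offset": [-0.7,-0.4,0],"turn": 0},{"offset": [-1.5,-0.9,0],"turn": 0},{"offset": [-2.3,-1.4,0],"turn": 0},{"offset": [-2.8,-1.8,0],"turn": 0},{"offset": [-2.8,-1.8,0],"turn": 0},{"offset": [-2.8,-1.8,0],"turn": 0},{"offset": [-2.2,-1.4,0],"turn": 0},{"offset": [-1.5,-0.9,0],"turn": 0},{"offset": [-0.8,-0.5,0],"turn": 0},{"offset": [0,0,0],"turn": 0}]'

```text
time_s: 22.12
ee_pos: [0.5443, 0.0614, 0.2765]
eef_rot: [[-0.912, 0.411, -0.001], [0.411, 0.912, 0.0], [0.001, -0.0, -1.0]]
ft_force: [0.2, 0.5, -1.9]
gripper_width: 0.483
grasp_force: 60.9
```

```bash
python3 - <<'E'
from h import *
go((.545,.062),.168)
c=capture("top"); im=c["pixels"]; hsv=cv2.cvtColor(im,cv2.COLOR_RGB2HSV)
m=((hsv[...,0]>8)&(hsv[...,0]<22)&(hsv[...,1]>95)&(hsv[...,2]>90)).astype(np.uint8)*255
m[:215]=0;m[290:]=0;m[:,:130]=0;m[:,205:]=0
m=cv2.morphologyEx(m,cv2.MORPH_OPEN,np.ones((3,3)))
n,l,st,_=cv2.connectedComponentsWithStats(m); i=1+st[1:,4].argmax()
P=np.array([ray(c,u,v,.01)[:2] for v,u in np.argwhere(l==i)],np.float32)*1000
h=cv2.convexHull(P); mm=cv2.moments(h); print(st[i],"hex hull centroid",mm["m10"]/mm["m00"],mm["m01"]/mm["m00"],cv2.minEnclosingCircle(h),cv2.minAreaRect(h))
s=capture("scene"); cv2.imwrite("pics/s10.png",np.hstack([cv2.resize(s["pixels"][80:280,180:380,::-1],(400,400),interpolation=cv2.INTER_CUBIC),cv2.resize(im[140:300,110:270,::-1],(400,400),interpolation=cv2.INTER_CUBIC)]))
E
```

```text
t 22.12 p [0.5443 0.0614 0.2765] yaw 65.7 off [-0.05  0.09 10.85] w 0.483 F [ 0.2  0.5 -1.9]Traceback (most recent call last):
  File "<stdin>", line 7, in <module>
ValueError: attempt to get argmax of an empty sequence
```

>>> drive_tool --plan '[{"offset": [0,0,1],"turn": 0},{"offset": [0,0,2],"turn": 0},{"offset": [0,0,2.5],"turn": 0},{"offset": [0,0,2],"turn": 0},{"offset": [0,0,1.3],"turn": 0},{"offset": [0,0,0.8],"turn": 0},{"offset": [0,0,0.5],"turn": 0},{"offset": [0,0,0.3],"turn": 0},{"offset": [0,0,0.1],"turn": 0},{"offset": [0,0,0],"turn": 0}]'

```text
time_s: 23.42
ee_pos: [0.5444, 0.0616, 0.1721]
eef_rot: [[-0.912, 0.41, 0.001], [0.41, 0.912, -0.0], [-0.001, 0.0, -1.0]]
ft_force: [0.1, -0.2, -1.9]
gripper_width: 0.479
grasp_force: 60.9
```

```bash
python3 - <<'E'
from h import *
go((.545,.062),.168)
s=capture("scene"); c=capture("top"); cv2.imwrite("pics/s11.png",np.hstack([cv2.resize(s["pixels"][80:280,180:380,::-1],(400,400),interpolation=cv2.INTER_CUBIC),cv2.resize(c["pixels"][140:300,110:270,::-1],(400,400),interpolation=cv2.INTER_CUBIC)]))
E
```

```text
t 23.43 p [0.5444 0.0616 0.1721] yaw 65.8 off [-0.04  0.06  0.41] w 0.479 F [ 0.1 -0.2 -1.9]
```

View pics/s11.png

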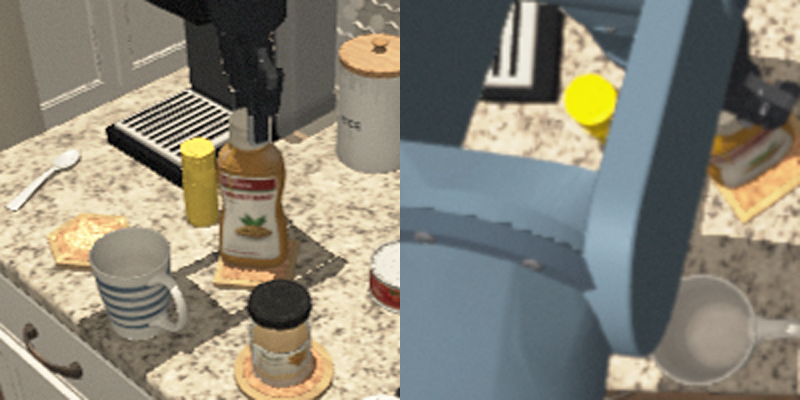

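Bottle hangs upright over the square coaster (crop 255,270). I'll lower it the last 4 mm and release.

>>> drive_tool --plan '[{"offset": [0,0,0.2],"turn": 0},{"offset": [0,0,0.15],"turn": 0},{"offset": [0,0,0.1],"turn": 0},{"offset": [0,0,0],"turn": 0},{"offset": [0,0,0],"turn": 0},{"offset": [0,0,0],"turn": 0}]'

```text
time_s: 24.28
ee_pos: [0.5444, 0.0616, 0.1675]
eef_rot: [[-0.912, 0.41, 0.0], [0.41, 0.912, -0.0], [-0.0, 0.0, -1.0]]
ft_force: [-0.6, 0.5, 1.0]
gripper_width: 0.483
grasp_force: 61.3
```

>>> drive_tool --plan '[{"offset": [0,0,0],"turn": 0},{"offset": [0,0,0],"turn": 0},{"offset": [0,0,0],"turn": 0},{"offset": [0,0,0],"turn": 0},{"offset": [0,0,-1],"turn": 0},{"offset": [0,0,-2],"turn": 0},{"offset": [0,0,-3],"turn": 0},{"offset": [0,0,-3],"turn": 0},{"offset": [0,0,-1],"turn": 0},{"offset": [0,0,0],"turn": 0}]' --hand 0

```text
time_s: 25.52
ee_pos: [0.5445, 0.0616, 0.2678]
eef_rot: [[-0.912, 0.41, 0.001], [0.41, 0.912, -0.0], [-0.001, 0.0, -1.0]]
ft_force: [-0.2, -0.2, -0.3]
gripper_width: 1.004
grasp_force: 0.0
```

```bash
python3 - <<'E'
from h import *
go((.517,-.258),.27)
E
```

```text
t 25.52 p [0.5445 0.0616 0.2678] yaw 65.8 off [-10.61 -30.28  -0.22] w 1.004 F [-0.2 -0.2 -0.3]
```

Now to the spice jar; from over the saucer the hex should be in clear view of the top camera.

>>> drive_tool --plan '[{"offset": [-1.6,-4.6,0],"turn": 0},{"offset": [-1.8,-5.1,0],"turn": 0},{"offset": [-1.8,-5.1,0],"turn": 0},{"offset": [-1.8,-5.1,0],"turn": 0},{"offset": [-1.8,-5.2,0],"turn": 0},{"offset": [-1.8,-5.2,0],"turn": 0},{"offset": [0,0,0],"turn": 0},{"offset": [0,0,0],"turn": 0}]'

```text
time_s: 26.52
ee_pos: [0.5159, -0.2575, 0.2657]
eef_rot: [[-0.912, 0.411, -0.002], [0.411, 0.912, 0.002], [0.003, 0.001, -1.0]]
ft_force: [0.2, 0.0, 0.0]
gripper_width: 1.0
grasp_force: 0.0
```

```bash
python3 - <<'E'
from h import *
go((.517,-.258),.078)
c=capture("top"); k=capture("scene")
def tint(im,box,z,cc):
    hsv=cv2.cvtColor(im,cv2.COLOR_RGB2HSV)
    m=((hsv[...,0]>8)&(hsv[...,0]<24)&(hsv[...,1]>85)&(hsv[...,2]>90)).astype(np.uint8)*255
    q=np.zeros_like(m); x0,y0,x1,y1=box; q[y0:y1,x0:x1]=m[y0:y1,x0:x1]
    q=cv2.morphologyEx(q,cv2.MORPH_OPEN,np.ones((3,3)))
    n,l,st,_=cv2.connectedComponentsWithStats(q); i=1+st[1:,4].argmax()
    P=np.array([ray(cc,u,v,z)[:2] for v,u in np.argwhere(l==i)],np.float32)*1000
    h=cv2.convexHull(P); mm=cv2.moments(h); print(st[i],"centroid",round(mm["m10"]/mm["m00"]),round(mm["m01"]/mm["m00"]),"area",mm["m00"],cv2.minEnclosingCircle(h))
tint(c["pixels"],(125,215,205,290),.01,c)
a=c["pixels"]; b=k["pixels"]
hs=cv2.cvtColor(a,cv2.COLOR_RGB2HSV); 
x=np.hstack([cv2.resize(b[80:300,170:463,::-1],(400,300)),cv2.resize(a[140:300,110:323,::-1],(400,300))]); cv2.imwrite("pics/s12.png",x)
E
```

```text
t 26.52 p [ 0.5159 -0.2575  0.2657] yaw 65.7 off [-0.17 -0.02 18.77] w 1.0 F [0.2 0.  0. ]
[144 227  42  48 702] centroid 438 243 area 5540.190159485443 ((434.4665832519531, 233.14199829101562), 51.364356994628906)
```

```bash
python3 - <<'E'
from h import *
for nm,box in(("top",(135,215,205,290)),("scene",(195,180,245,225))):
  c=capture(nm); hsv=cv2.cvtColor(c["pixels"],cv2.COLOR_RGB2HSV)
  for s in(60,75,90,105):
    m=((hsv[...,0]>5)&(hsv[...,0]<26)&(hsv[...,1]>s)&(hsv[...,2]>60)).astype(np.uint8)*255
    q=np.zeros_like(m); x0,y0,x1,y1=box; q[y0:y1,x0:x1]=m[y0:y1,x0:x1]
    q=cv2.morphologyEx(q,cv2.MORPH_OPEN,np.ones((3,3)))
    n,l,st,_=cv2.connectedComponentsWithStats(q)
    if n<2: continue
    i=1+st[1:,4].argmax()
    P=np.array([ray(c,u,v,.01)[:2] for v,u in np.argwhere(l==i)],np.float32)*1000
    h=cv2.convexHull(P); mm=cv2.moments(h); (cx,cy),r=cv2.minEnclosingCircle(h); print(nm,s,st[i],"centroid",round(mm["m10"]/mm["m00"]),round(mm["m01"]/mm["m00"]),"area",round(mm["m00"]),round(cx),round(cy),round(r,1))
E
```

```text
top 60 [ 143  226   51   57 1497] centroid 430 230 area 9400 427 229 60.2
top 75 [ 144  227   49   50 1339] centroid 433 231 area 8202 431 231 55.2
top 90 [ 144  227   49   50 1272] centroid 433 230 area 8011 432 230 53.8
top 105 [170 239  22  37 348] centroid 418 203 area 1859 420 203 42.3
scene 60 [202 186  41  36 612] centroid 419 233 area 8442 424 219 68.4
scene 75 [204 187  37  29 506] centroid 425 235 area 6584 428 227 56.4
scene 90 [205 187  36  28 427] centroid 425 235 area 6305 428 227 56.4
scene 105 [205 189  15  18 118] centroid 412 255 area 1349 415 256 34.4
```

Hex middle is (0.433, 0.231), with area matching. I'll go down on the spice jar.

>>> drive_tool --plan '[{"offset": [-0.1,0,4],"turn": 0},{"offset": [0,0,4],"turn": 0},{"offset": [0,0,4],"turn": 0},{"offset": [0,0,3],"turn": 0},{"offset": [0,0,2.2],"turn": 0},{"offset": [0,0,1.6],"turn": 0},{"offset": [0,0,0],"turn": 0},{"offset": [0,0,0],"turn": 0}]'

```text
time_s: 27.72
ee_pos: [0.5182, -0.2588, 0.0803]
eef_rot: [[-0.912, 0.41, 0.001], [0.41, 0.912, -0.001], [-0.002, -0.0, -1.0]]
ft_force: [0.1, -0.0, -0.0]
gripper_width: 1.0
grasp_force: 0.0
```

>>> drive_tool --plan '[{"offset": [0,0,0],"turn": 0},{"offset": [0,0,0],"turn": 0},{"offset": [0,0,0],"turn": 0},{"offset": [0,0,0],"turn": 0},{"offset": [0,0,0],"turn": 0},{"offset": [0,0,0],"turn": 0}]' --hand 1 --squeeze 40

```text
time_s: 28.48
ee_pos: [0.5179, -0.259, 0.08]
eef_rot: [[-0.912, 0.41, 0.001], [0.41, 0.912, -0.001], [-0.001, -0.0, -1.0]]
ft_force: [-0.1, 1.1, 5.7]
gripper_width: 0.458
grasp_force: 40.7
```

```bash
python3 - <<'E'
from h import *
go((.433,.231),.32)
E
```

```text
t 28.48 p [ 0.5179 -0.259   0.08  ] yaw 65.8 off [ 27.82  41.19 -24.05] w 0.458 F [-0.1  1.1  5.7]
```

>>> drive_tool --plan '[{"offset": [0,0,-2],"turn": 0},{"offset": [0,0,-4],"turn": 0},{"offset": [0,0,-4.5],"turn": 0},{"offset": [0,0,-4.5],"turn": 0},{"offset": [0,0,-3],"turn": 0},{"offset": [0,0,0],"turn": 0},{"offset": [1.1,1.6,0],"turn": 0},{"offset": [2.2,3.3,0],"turn": 0},{"offset": [2.5,3.7,0],"turn": 0},{"offset": [2.5,3.7,0],"turn": 0}]'

```text
time_s: 29.72
ee_pos: [0.4904, -0.1096, 0.2567]
eef_rot: [[-0.912, 0.41, -0.004], [0.41, 0.912, 0.002], [0.004, 0.001, -1.0]]
ft_force: [0.2, -0.0, -0.5]
gripper_width: 0.465
grasp_force: 40.6
```

>>> drive_tool --plan '[{"offset": [2.5,3.7,0],"turn": 0},{"offset": [2.5,3.7,0],"turn": 0},{"offset": [2.5,3.7,0],"turn": 0},{"offset": [2.5,3.7,0],"turn": 0},{"offset": [2.5,3.7,0],"turn": 0},{"offset": [2.5,3.7,0],"turn": 0},{"offset": [2.3,3.4,0],"turn": 0},{"offset": [1.2,1.8,0],"turn": 0},{"offset": [0,0,0],"turn": 0},{"offset": [0,0,0],"turn": 0}]'

```text
time_s: 30.98
ee_pos: [0.4349, 0.2131, 0.258]
eef_rot: [[-0.912, 0.41, -0.002], [0.41, 0.912, -0.001], [0.002, -0.002, -1.0]]
ft_force: [-0.2, -0.2, -0.8]
gripper_width: 0.463
grasp_force: 40.7
```

```bash
python3 - <<'E'
from h import *
go((.433,.231),.082)
E
```

```text
t 30.98 p [0.4349 0.2131 0.258 ] yaw 65.8 off [ 0.88  1.58 17.59] w 0.463 F [-0.2 -0.2 -0.8]
```

>>> drive_tool --plan '[{"offset": [0.9,1.6,0],"turn": 0},{"offset": [0,0,0],"turn": 0},{"offset": [0,0,3],"turn": 0},{"offset": [0,0,4.5],"turn": 0},{"offset": [0,0,4],"turn": 0},{"offset": [0,0,3],"turn": 0},{"offset": [0,0,1.5],"turn": 0},{"offset": [0,0,0.7],"turn": 0},{"offset": [0,0,0],"turn": 0},{"offset": [0,0,0],"turn": 0}]'

```text
time_s: 32.22
ee_pos: [0.4353, 0.2319, 0.0934]
eef_rot: [[-0.912, 0.41, 0.002], [0.41, 0.912, 0.0], [-0.002, 0.001, -1.0]]
ft_force: [-0.7, -0.6, -0.8]
gripper_width: 0.461
grasp_force: 40.9
```

```bash
python3 - <<'E'
from h import *
go((.433,.231),.082)
E
```

```text
t 32.23 p [0.4353 0.2319 0.0934] yaw 65.8 off [ 0.17 -0.18  1.14] w 0.461 F [-0.7 -0.6 -0.8]
```

>>> drive_tool --plan '[{"offset": [0.2,-0.1,0.5],"turn": 0},{"offset": [0,0,0.35],"turn": 0},{"offset": [0,0,0.2],"turn": 0},{"offset": [0,0,0.1],"turn": 0},{"offset": [0,0,0],"turn": 0},{"offset": [0,0,0],"turn": 0},{"offset": [0,0,0],"turn": 0}]'

```text
time_s: 33.1
ee_pos: [0.4325, 0.2315, 0.082]
eef_rot: [[-0.912, 0.41, 0.0], [0.41, 0.912, -0.0], [-0.001, -0.0, -1.0]]
ft_force: [-2.6, -1.7, 10.4]
gripper_width: 0.461
grasp_force: 42.1
```

Contact felt (10 N). I'll release, rise, and back off towards the robot's left to free the view.

>>> drive_tool --plan '[{"offset": [0,0,0],"turn": 0},{"offset": [0,0,0],"turn": 0},{"offset": [0,0,0],"turn": 0},{"offset": [0,0,0],"turn": 0},{"offset": [0,0,-2],"turn": 0},{"offset": [0,0,-4],"turn": 0},{"offset": [0,0,-5],"turn": 0},{"offset": [0,0,-5],"turn": 0},{"offset": [0,0,-4],"turn": 0},{"offset": [0,0,0],"turn": 0}]' --hand 0

```text
time_s: 34.35
ee_pos: [0.434, 0.2322, 0.2847]
eef_rot: [[-0.912, 0.41, 0.007], [0.41, 0.912, 0.002], [-0.006, 0.005, -1.0]]
ft_force: [0.2, 0.6, -0.9]
gripper_width: 1.003
grasp_force: 0.0
```

>>> drive_tool --plan '[{"offset": [3,4,0],"turn": 0},{"offset": [3,4,0],"turn": 0},{"offset": [3,4,0],"turn": 0},{"offset": [3,4,0],"turn": 0},{"offset": [3,3,0],"turn": 0},{"offset": [3,3,0],"turn": 0},{"offset": [3,3,0],"turn": 0},{"offset": [0,0,0],"turn": 0},{"offset": [0,0,0],"turn": 0}]'

```text
time_s: 35.48
ee_pos: [0.3429, 0.5451, 0.2793]
eef_rot: [[-0.912, 0.41, -0.001], [0.41, 0.912, -0.002], [0.0, -0.002, -1.0]]
ft_force: [0.0, -0.1, -0.4]
gripper_width: 0.997
grasp_force: 0.0
```

```bash
python3 - <<'E'
from h import *
go()
a=capture("top"); b=capture("scene")
f=lambda im,x,y,w,h: cv2.resize(im[y:y+h,x:x+w,::-1],(800,300),interpolation=cv2.INTER_CUBIC)
cv2.imwrite("pics/fin.png",np.vstack([f(a["pixels"],110,165,320,120),f(b["pixels"],160,120,440,165)]))
for n,q,z in[("spice",(.433,.231),.115),("bottle",(.545,.062),.196),("honey",(.444,-.083),.104)]:
    u=np.array(proj(a,(*q,z))); v=np.array(proj(b,(*q,z)))
    print(n,"expected crop top",((u-[110,165])*2.5).round(),"scene",((v-[160,120])*1.818).round())
E
```

```text
t 35.48 p [0.3429 0.5451 0.2793] yaw 65.8 off [0. 0. 0.] w 0.997 F [ 0.  -0.1 -0.4]
spice expected crop top [101. 199.] scene [106.  76.]
bottle expected crop top [319.  30.] scene [263.  35.]
honey expected crop top [524. 198.] scene [291. 197.]
```

View pics/fin.png

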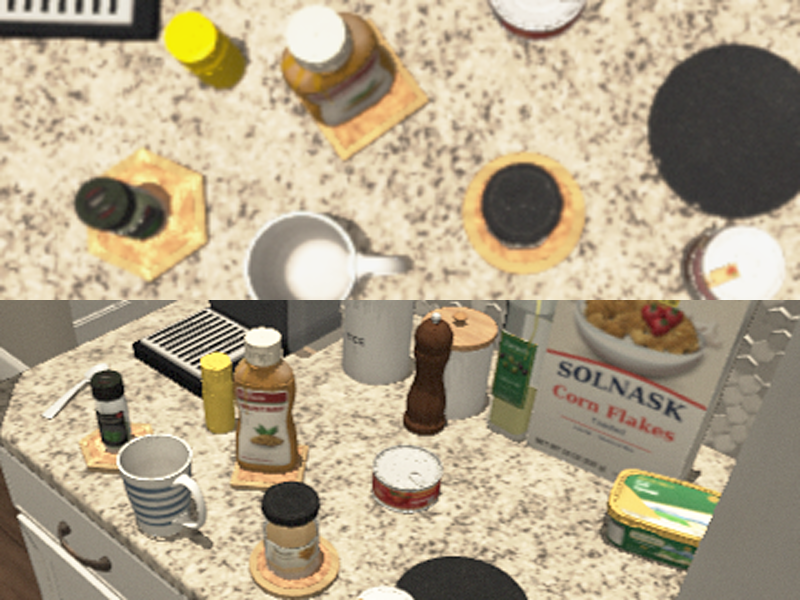

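All three are upright on the right coasters. Lids are at top crop (104,203), (319,38) and (523,203), within about 5 mm of the expected spots, and the mug and jam jar are untouched. I'll hand in.

```bash
python3 -c "
from cell import *
print(close_job())"
```

```text
the job is handed in; nothing more can be done
None
```

The honey jar is on the round coaster, the squeezy bottle on the square one and the spice jar on the six-sided one, all upright and about 5 mm or less from the middle in my last pictures; the job is handed in at about 36 s, but it returned no verdict.

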